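Interlock a channel section on the stock rack

TASK

Stack the loose wide aluminium channel, the one of the same section as the two screwed down on the black rack, open side down over that open-up pair, so that it bridges them: one of its flanges standing down inside each, its ends about level with theirs, fully home and level. Lower it until it is home before you let go. Leave the narrow channel and the square tube where they are.

Things in the scene. Friction and masses are not known exactly. Their poses are not given: they have to be found in the camera images.
- channel_mid (a point): Centre (20 mm above the underside) of the wide loose channel to be stacked: bare aluminium C-section 150 mm long, 56 mm wide, 40 mm high, walls 3 mm, about 0.15 kg, lying open side down on the table (flat web on top). x along its length, y across its width, z up. Can be gripped across its 56 mm width from above.
- rack_seat (a point): Seat: where channel_mid lies once home, 31 mm above the table. x along the rack, y across, z up. Fixed black base 180 x 140 mm, 8 mm thick, carries two channels (same 150 x 56 x 40 mm section, 3 mm walls) open side up, along x, centre lines at y = -32 and +32 mm. Flange tops 48 mm, inner floors 11 mm above the table. Home, the wide channel's flanges stand on these floors, 29 mm of trough free outside each.
- narrow_mid (a point): Centre (20 mm above its underside) of a bystander: a narrow channel 150 mm long, only 30 mm wide, 40 mm high, 3 mm walls, lying open side down on the table. x along its length, z up. To be left alone.
- tube_mid (a point): Centre (20 mm above its underside) of a bystander: a closed square tube 150 mm long, 40 x 40 mm, 3 mm walls, lying on the table. x along its length, z up. To be left alone.

How it is judged (in metres and radians):
At the end, for the whole second after the job is handed in: The wide channel lies open side down across the rack's pair with one flange in each: its centre within 20 mm lengthwise, 22 mm sideways and 4 mm in height of the seat point, turned less than 14 degrees from the pair, tilted less than 5 degrees, at rest (x of channel_mid in the frame of rack_seat between -0.02 and 0.02 m and y of channel_mid in the frame of rack_seat between -0.022 and 0.022 m and z of channel_mid in the frame of rack_seat between -0.004 and 0.004 m and angle between the x axis of channel_mid and the x axis of rack_seat, either way round below 0.25 rad and angle between channel_mid's own z axis and vertical below 0.09 rad and linear speed of channel below 0.02 m/s); the robot touches nothing.
It fails at once if the narrow channel or the square tube shifted by more than 20 mm (distance of any of narrow_mid, tube_mid from where it was at the start of the episode above 0.02 m).
It fails at once if the wide channel let go over the rack more than 15 mm above its home height (horizontal distance between channel_mid and rack_seat below 0.07 m and z of channel_mid in the frame of rack_seat above 0.015 m and contact force between the fingers and channel below 0.05 N).
It also fails if it takes over 35 s, if anything falls off the work surface, if the arm or the gripper's body presses on something with over 40 N, if the wrist force passes 120 N, or if a joint passes its speed limit or range.

ROBOT

A 6-joint arm with a two-finger parallel gripper is mounted at the origin on the work surface. World frame = base frame: x ahead of the robot, y to its left, z up, the work surface at z = 0. Lengths are in mm, angles in degrees, forces in N, time in s.
With the tool pointing down it reaches from about 350 to 975 mm from the base axis. Payload 4.9 kg.
Tool frame: the origin (TCP) lies where the fingers leave the gripper's body, on its centre line; the fingertips stand 73 mm ahead of it and the grasp point (between the pads) lies 54 mm ahead of it (tip_reach is the distance from the TCP to the fingertips, in mm); z points along the fingers, y is the direction in which the jaws open and shut (so a half turn about z gives the same grasp; the last joint's range is limited). The gripper opens to 85 mm and grips with 20 to 120 N. Pads are 22 mm wide; open, the fingers measure 114 mm over their backs; the gripper's body (76 mm by 85 mm) begins 54 mm behind the grasp point. The pads swing forward as they close: fully open they stand 13 mm farther back than shut.
Start: joints at [-72.651, 3.019, 92.412, -0, 84.569, -6.818], TCP at [255.87, -570.204, 303.904] pointing down, gripper open.
Joint ranges: [-172.51, 172.51], [-57.92, 126.97], [3.15, 148.05], [-58.71, 238.71], [5.1, 150.11], [-179.66, 179.66]. Speed limits (degrees/s): [147.25, 147.25, 180, 180, 180, 180].

INTERFACE

Orientations are given as a 3x3 rotation matrix whose columns are the frame's x, y, z axes.
In Python, from bench import state, capture, camera_info, finish_job, tip_reach gives the robot as it stands. The module is installed in compiled form; this text tells all that it offers.
- The arm moves only by the tool apply_moves, never from a script. Its argument "targets" is a list of rows, each an object of numbers: "x", "y", "z": the shift along the tool's x, y, z in units of 50 cm (1.0 is 50 cm); "ax", "ay", "az": the turn, a rotation vector about the tool's x, y, z in units of 30 degrees (1.0 is 30 degrees); "gripper": the closure, from -1 (fully open) to 1 (shut). In form: [{"x": .., "y": .., "z": .., "ax": .., "ay": .., "az": .., "gripper": ..}, ...]. A call has 1 to 12 rows; each row is the pose to reach, as a shift and turn from the pose commanded when the call began, along the tool's axes at that moment; what a row does not reach only later rows make up. A row lasts 1/10 s, in which the tool goes at most 50 mm and 8.59 degrees, less where a joint would pass 70% of its speed; a pose out of reach is approached as far as the arm can. A call with a number of a shift or a turn outside -1 to 1 is refused whole. A call with a gripper value outside its range is refused whole. The fingers move at their own pace and stop on an object; "newtons" is the grip in N (left out, the last holds). Time passes only in rows, so rows that repeat a pose let the fingers close. It gives the time, the measured TCP pose, the force and the opening at its end, in the units of the state.
- state(): the state, without advancing time (a new reading comes with each control period).
- capture(name): name is "scene" or "top" or "wrist"; returns the picture (400x640x3 uint8, red, green, blue); there is no depth.
- camera_info(name): a dict with "fx", "fy", "cx", "cy" (pixels), "k1" (the pictures are not rectified: a ray, as slopes to the right and down, at radius r is drawn at 1 + k1 r^2 times it, then the intrinsics apply), "pose" (4x4, takes a point from camera to world coordinates); the wrist camera has in their place "mount" (4x4, takes a point from camera to tool coordinates, whose origin is the TCP and whose axes are the flange's). Camera axes: x right, y down, z forward; pixel columns grow to the right and rows downward; lengths in mm; the calibration is good to about 2 mm. A picture is of the moment at which its call begins: read the wrist's pose just before it. camera_info takes no time and is no camera call.
- finish_job(): hands the job in, once; it reports no verdict.
The state is a dict: "time": time; "q": joint angles; "dq": joint speeds; "effort": joint torques, N m; "ee_pos": TCP position; "eef_rot": TCP orientation; "ft_force": force on the tool from outside, world axes, zero at the start; "ft_torque": the same for the moment, N m; "gripper_width": finger opening in mm.
Only numpy, scipy, OpenCV 4.12 (cv2) and the standard library are available. Lean on these libraries where they do the work, as an engineer would, in place of code of your own. Each camera call takes 0.05 s, during which the arm holds its last target. There are 200 camera calls.

## Working session

There is one attempt and no reset: what is moved stays moved. The work goes in short steps, Python scripts to look and compute and a tool call to move; the robot and the scene stay as the last step left them, time stands still between calls to the robot, and variables do not carry over. Pictures are saved under pics/ and viewed, about 8 in all and at most 12, crops included, and the job is handed in when it is done.

Besides the shell and the picture viewer there is one more tool, called after "Request:" as a command line: name --argument value ..., lists and objects as JSON in quotes. apply_moves: Moves the arm, as the interface text tells. Shifts and turns lie within -1 to 1; 1 stands for 50 cm of shift or 30 degrees of turn. Its arguments: {"type":"object","properties":{"targets":{"type":"array"},"newtons":{"type":"number"}},"required":["targets"]}

```bash
mkdir -p pics; python3 - <<'E'
from bench import *
import cv2,numpy as np
a=capture("scene");b=capture("top")
for n,i in(("scene",a),("top",b)): cv2.imwrite(f"pics/{n}0.png",i[...,::-1])
for n in("scene","top","wrist"):
    print(n,camera_info(n))
print(state(),tip_reach if not callable(tip_reach) else tip_reach())
E
```

```text
scene {'fx': 481.21207135814706, 'fy': 481.21207135814706, 'cx': 312.36147343920203, 'cy': 197.094078936141, 'k1': -0.08583564033585309, 'pose': array([[-7.91444088e-01,  3.65653809e-01, -4.89809705e-01,
         9.46997851e+02],
       [ 6.11218142e-01,  4.80451130e-01, -6.28950788e-01,
         5.25068990e+02],
       [ 5.35137459e-03, -7.97159961e-01, -6.03744449e-01,
         6.17081816e+02],
       [ 0.00000000e+00,  0.00000000e+00,  0.00000000e+00,
         1.00000000e+00]])}
top {'fx': 383.48159215956724, 'fy': 383.48159215956724, 'cx': 318.39543284163796, 'cy': 199.52409584658986, 'k1': 0.009685883417867589, 'pose': array([[-8.18493091e-03, -9.98357410e-01,  5.67052842e-02,
         4.71438939e+02],
       [-9.99941042e-01,  8.57621769e-03,  6.66043988e-03,
        -3.07247585e+01],
       [-7.13581637e-03, -5.66474257e-02, -9.98368744e-01,
         9.29085361e+02],
       [ 0.00000000e+00,  0.00000000e+00,  0.00000000e+00,
         1.00000000e+00]])}
wrist {'fx': 346.90253202197687, 'fy': 346.90253202197687, 'cx': 320.1181399363587, 'cy': 203.75922820158218, 'k1': -0.0130387
[... 447 characters left out ...]
14962e-04,
        8.45663263e+01, -6.81672813e+00]), 'dq': array([-0.03325994, -0.01868529, -0.18198701,  0.0215981 , -0.03565844,
        0.04498566]), 'effort': array([ 1.07827407e-04, -3.94903851e+01, -3.71362782e+01, -1.03080063e-04,
        3.93295442e-03,  1.71600163e-05]), 'ee_pos': array([ 255.76267369, -569.81195226,  302.80534311]), 'eef_rot': array([[ 9.12353919e-01,  4.09402043e-01, -5.42792067e-04],
       [ 4.09402354e-01, -9.12352358e-01,  1.69933173e-03],
       [ 2.00492258e-04, -1.77261231e-03, -9.99998409e-01]]), 'ft_force': array([-0.35703257,  0.35401621, -0.23035196]), 'ft_torque': array([ 0.03500364,  0.0291156 , -0.02404962]), 'gripper_width': 85.41929699279244} 72.6
```

View pics/top0.png

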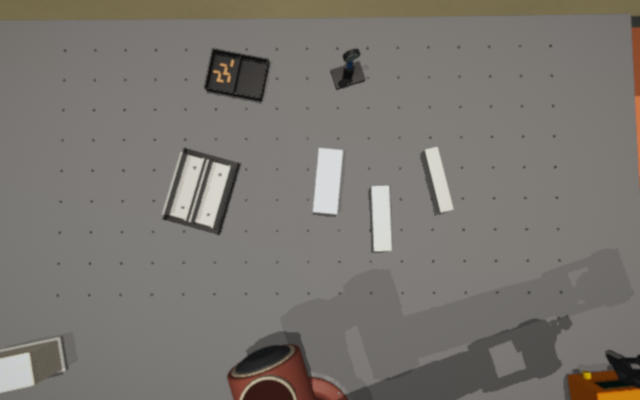

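View pics/scene0.png

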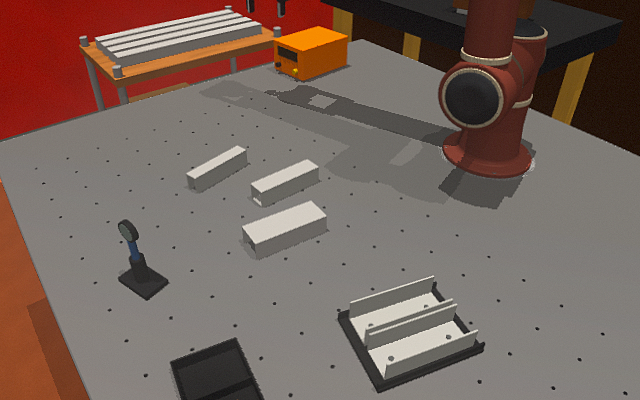

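The top view shows the wide channel at about (328,181), the tube at (381,218), the narrow one at (438,180) and the rack at (201,191). The scene view agrees: the widest loose piece is the one nearest the rack. I'll measure these now.

```bash
cat > h.py <<'E'
import numpy as np,cv2
from bench import *
def rays(px,ci):
    px=np.asarray(px,float).reshape(-1,2)
    d=(px-[ci['cx'],ci['cy']])/[ci['fx'],ci['fy']]
    u=d.copy()
    for _ in range(20): u=d/(1+ci['k1']*(u**2).sum(1,keepdims=True))
    return np.c_[u,np.ones(len(u))]
def plane(px,ci,T,z):
    r=rays(px,ci)@T[:3,:3].T
    return T[:3,3]+r*((z-T[2,3])/r[:,2])[:,None]
def wristT(s):
    T=np.eye(4);T[:3,:3]=s['eef_rot'];T[:3,3]=s['ee_pos'];return T@camera_info('wrist')['mount']
def rect(mask,ci,T,z,seed):
    n,l,st,c=cv2.connectedComponentsWithStats(mask.astype(np.uint8))
    k=l[seed[1],seed[0]]
    cs,_=cv2.findContours((l==k).astype(np.uint8),cv2.RETR_EXTERNAL,cv2.CHAIN_APPROX_NONE)
    p=plane(max(cs,key=cv2.contourArea).reshape(-1,2),ci,T,z)[:,:2]
    (c,wh,a)=cv2.minAreaRect(p.astype(np.float32))
    if wh[0]<wh[1]: a+=90
    return np.round(c,1),np.round(wh,1),round((a+90)%180-90,1)
E
python3 - <<'E'
from h import *
i=cv2.imread('pics/top0.png').astype(int);ci=camera_info('top');T=ci['pose']
g=i.mean(2)
for nm,s in(('wide',(328,181)),('tube',(381,218)),('narrow',(438,180))):
    print(nm,rect(g>175,ci,T,40,s))
m=np.zeros(g.shape,bool);m[140:245,155:248]=True
n,l,st,c=cv2.connectedComponentsWithStats(((g<60)&m).astype(np.uint8));k=1+st[1:,4].argmax()
ys,xs=np.where(l==k);p=xs[0],ys[0]
print('rack',rect(l==k,ci,T,8,p), g[185:195:3,160:245:3].astype(int))
E
```

```text
wide (array([566.5, -46.1]), array([ 56.5, 149.9]), -5.8)
tube (array([ 478.3, -169.6]), array([149. ,  39.4]), 1.4)
narrow (array([ 567.6, -304.6]), array([149.9,  29.4]), 12.6)
rack (array([529.8, 194.5]), array([ 11.3, 175.7]), -16.1) [[123 124 124 133 148  67 135 185 204 205 205 206 139 144  78 100 189 209
  210 210 211 208  73  63  34 109 124 124 124]
 [123 123 123 153  99  68 171 192 204 205 206 203  87 171  68 144 189 209
  210 210 210 188  67  58  46 122 124 125 124]
 [124 124 124 169  68  85 180 201 204 205 205 188  93 139  70 179 197 210
  210 210 210 135  65  56  69 123 125 124 125]
 [124 124 131 157  66 121 184 204 204 205 206 160 134  95  99 187 207 210
  210 211 209  88  64  37 103 124 125 124 124]]
```

Request:
apply_moves --targets '[{"x": 0.996,"y": -0.702,"az": 1.0,"gripper": -1},{"x": 0.996,"y": -0.702,"az": 1.0,"gripper": -1},{"x": 0.996,"y": -0.702,"az": 1.0,"gripper": -1},{"x": 0.996,"y": -0.702,"az": 1.0,"gripper": -1},{"x": 0.996,"y": -0.702,"az": 1.0,"gripper": -1},{"x": 0.996,"y": -0.702,"az": 1.0,"gripper": -1},{"x": 0.996,"y": -0.702,"az": 1.0,"gripper": -1},{"x": 0.996,"y": -0.702,"az": 1.0,"gripper": -1},{"x": 0.996,"y": -0.702,"az": 1.0,"gripper": -1},{"x": 0.996,"y": -0.702,"az": 1.0,"gripper": -1},{"x": 0.996,"y": -0.702,"az": 1.0,"gripper": -1},{"x": 0.996,"y": -0.702,"az": 1.0,"gripper": -1}]'

```text
invalid input at $.targets[0]: expected keys x, y, z, ax, ay, az, gripper
```

Request:
apply_moves --targets '[{"gripper": -1},{"gripper": -1},{"gripper": -1}]'

```text
invalid input at $.targets[0]: expected keys x, y, z, ax, ay, az, gripper
```

```bash
python3 - <<'E'
from h import *
s=state();i=capture('wrist');cv2.imwrite('pics/w1.png',i[...,::-1])
ci=camera_info('wrist');print(s['ee_pos'],s['eef_rot'],s['time'])
print(rect(i.mean(2)>175,ci,wristT(s),40,(320,200)))
E
```

```text
[ 255.76267369 -569.81195226  302.80534311] [[ 9.12353919e-01  4.09402043e-01 -5.42792067e-04]
 [ 4.09402354e-01 -9.12352358e-01  1.69933173e-03]
 [ 2.00492258e-04 -1.77261231e-03 -9.99998409e-01]] 0.1
(array([ 200.5, -592.5]), array([434.6, 784.9]), -65.7)
```

View pics/w1.png

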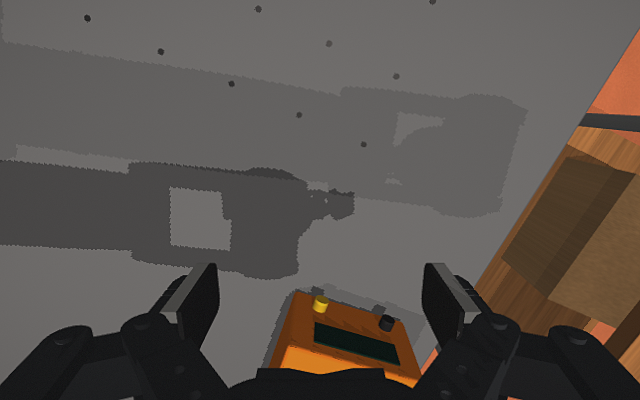

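The move was refused because every key is needed, so the wrist picture only shows the start pose: the orange box and the arm's shadow. I'll send it again with all keys.

Request:
apply_moves --targets '[{"x": 0.996,"y": -0.702,"z": 0,"ax": 0,"ay": 0,"az": 1.0,"gripper": -1},{"x": 0.996,"y": -0.702,"z": 0,"ax": 0,"ay": 0,"az": 1.0,"gripper": -1},{"x": 0.996,"y": -0.702,"z": 0,"ax": 0,"ay": 0,"az": 1.0,"gripper": -1},{"x": 0.996,"y": -0.702,"z": 0,"ax": 0,"ay": 0,"az": 1.0,"gripper": -1},{"x": 0.996,"y": -0.702,"z": 0,"ax": 0,"ay": 0,"az": 1.0,"gripper": -1},{"x": 0.996,"y": -0.702,"z": 0,"ax": 0,"ay": 0,"az": 1.0,"gripper": -1},{"x": 0.996,"y": -0.702,"z": 0,"ax": 0,"ay": 0,"az": 1.0,"gripper": -1},{"x": 0.996,"y": -0.702,"z": 0,"ax": 0,"ay": 0,"az": 1.0,"gripper": -1},{"x": 0.996,"y": -0.702,"z": 0,"ax": 0,"ay": 0,"az": 1.0,"gripper": -1},{"x": 0.996,"y": -0.702,"z": 0,"ax": 0,"ay": 0,"az": 1.0,"gripper": -1},{"x": 0.996,"y": -0.702,"z": 0,"ax": 0,"ay": 0,"az": 1.0,"gripper": -1},{"x": 0.996,"y": -0.702,"z": 0,"ax": 0,"ay": 0,"az": 1.0,"gripper": -1}]'

```text
time: 1.35
ee_pos: [561.7, -53.1, 303.7]
eef_rot: [[0.995, -0.101, -0.0], [-0.101, -0.995, -0.0], [-0.0, 0.0, -1.0]]
ft_force: [0.4, -1.1, 0.7]
gripper_width: 85.2
```

```bash
python3 - <<'E'
from h import *
s=state();i=capture('wrist');cv2.imwrite('pics/w2.png',i[...,::-1])
ci=camera_info('wrist');print(s['ee_pos'],s['eef_rot'],s['time'])
g=i.mean(2);ys,xs=np.where(g[:260]>175);p=(int(np.median(xs)),int(np.median(ys)));print(p)
print(rect(g>175,ci,wristT(s),40,p))
E
```

```text
[561.68419853 -53.08185978 303.69606026] [[ 9.94845473e-01 -1.01402587e-01 -3.47661820e-05]
 [-1.01402591e-01 -9.94845461e-01 -1.52660444e-04]
 [-1.91068145e-05  1.55398932e-04 -9.99999988e-01]] 1.35
(307, 151)
(array([588. , -46.8]), array([ 51.3, 107.5]), -5.8)
```

View pics/w2.png

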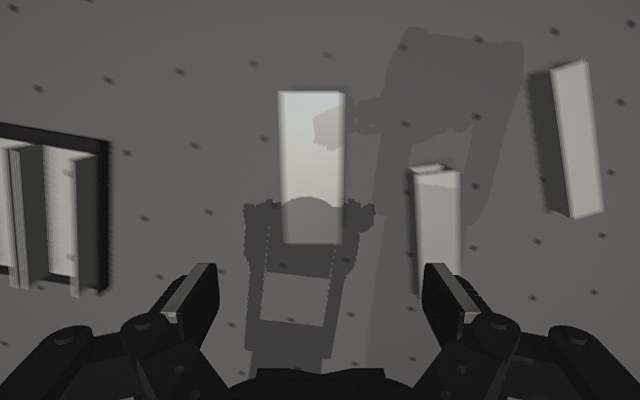

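The picture shows the channel centred between the fingers at columns 279–345, rows 91–244. Its near end is in shadow, which explains the short rectangle. The far end and the heading agree with the top view. Next I descend and grip.

Request:
apply_moves --targets '[{"x": 0.008,"y": -0.014,"z": 0.08,"ax": 0,"ay": 0,"az": 0,"gripper": -1},{"x": 0.008,"y": -0.014,"z": 0.17,"ax": 0,"ay": 0,"az": 0,"gripper": -1},{"x": 0.008,"y": -0.014,"z": 0.26,"ax": 0,"ay": 0,"az": 0,"gripper": -1},{"x": 0.008,"y": -0.014,"z": 0.33,"ax": 0,"ay": 0,"az": 0,"gripper": -1},{"x": 0.008,"y": -0.014,"z": 0.38,"ax": 0,"ay": 0,"az": 0,"gripper": -1},{"x": 0.008,"y": -0.014,"z": 0.42,"ax": 0,"ay": 0,"az": 0,"gripper": -1},{"x": 0.008,"y": -0.014,"z": 0.44,"ax": 0,"ay": 0,"az": 0,"gripper": -1},{"x": 0.008,"y": -0.014,"z": 0.452,"ax": 0,"ay": 0,"az": 0,"gripper": -1},{"x": 0.008,"y": -0.014,"z": 0.452,"ax": 0,"ay": 0,"az": 0,"gripper": -1}]'

```text
time: 2.3
ee_pos: [565.7, -48.6, 77.7]
eef_rot: [[0.995, -0.102, -0.001], [-0.102, -0.995, 0.0], [-0.001, -0.0, -1.0]]
ft_force: [0.0, -0.3, 0.1]
gripper_width: 85.2
```

Request:
apply_moves --targets '[{"x": 0,"y": 0,"z": 0,"ax": 0,"ay": 0,"az": 0,"gripper": 1},{"x": 0,"y": 0,"z": 0,"ax": 0,"ay": 0,"az": 0,"gripper": 1},{"x": 0,"y": 0,"z": 0,"ax": 0,"ay": 0,"az": 0,"gripper": 1},{"x": 0,"y": 0,"z": 0,"ax": 0,"ay": 0,"az": 0,"gripper": 1},{"x": 0,"y": 0,"z": 0,"ax": 0,"ay": 0,"az": 0,"gripper": 1},{"x": 0,"y": 0,"z": 0,"ax": 0,"ay": 0,"az": 0,"gripper": 1}]' --newtons 40

```text
time: 2.9
ee_pos: [566.9, -48.8, 79.5]
eef_rot: [[0.995, -0.102, 0.002], [-0.102, -0.995, -0.001], [0.003, 0.0, -1.0]]
ft_force: [-0.8, 0.4, 5.5]
gripper_width: 55.4
```

Request:
apply_moves --targets '[{"x": 0,"y": 0,"z": -0.03,"ax": 0,"ay": 0,"az": 0,"gripper": 1},{"x": 0,"y": 0,"z": -0.1,"ax": 0,"ay": 0,"az": 0,"gripper": 1},{"x": 0,"y": 0,"z": -0.19,"ax": 0,"ay": 0,"az": 0,"gripper": 1},{"x": 0,"y": 0,"z": -0.28,"ax": 0,"ay": 0,"az": 0,"gripper": 1},{"x": -0.03,"y": -0.05,"z": -0.36,"ax": 0,"ay": 0,"az": 0.1,"gripper": 1},{"x": -0.07,"y": -0.12,"z": -0.41,"ax": 0,"ay": 0,"az": 0.2,"gripper": 1},{"x": -0.11,"y": -0.19,"z": -0.444,"ax": 0,"ay": 0,"az": 0.34,"gripper": 1},{"x": -0.15,"y": -0.26,"z": -0.444,"ax": 0,"ay": 0,"az": 0.34,"gripper": 1},{"x": -0.162,"y": -0.283,"z": -0.444,"ax": 0,"ay": 0,"az": 0.34,"gripper": 1},{"x": -0.162,"y": -0.283,"z": -0.444,"ax": 0,"ay": 0,"az": 0.34,"gripper": 1},{"x": -0.162,"y": -0.283,"z": -0.444,"ax": 0,"ay": 0,"az": 0.34,"gripper": 1},{"x": -0.162,"y": -0.283,"z": -0.444,"ax": 0,"ay": 0,"az": 0.34,"gripper": 1}]'

```text
time: 4.1
ee_pos: [499.9, 99.4, 299.4]
eef_rot: [[0.961, -0.277, -0.001], [-0.277, -0.961, -0.0], [-0.001, 0.001, -1.0]]
ft_force: [-0.2, -1.1, -2.2]
gripper_width: 55.1
```

```bash
python3 - <<'E'
from h import *
s=state();i=capture('wrist');cv2.imwrite('pics/w3.png',i[...,::-1])
np.savez('w3.npz',i=i,T=wristT(s))
t=capture('top');cv2.imwrite('pics/top3.png',t[...,::-1])
print(s['ee_pos'],s['eef_rot'],s['time'],s['ft_force'],s['gripper_width'])
E
```

```text
[499.8529926   99.39420749 299.3988232 ] [[ 9.60732425e-01 -2.77474758e-01 -9.82602778e-04]
 [-2.77475309e-01 -9.60732651e-01 -4.75226028e-04]
 [-8.12155345e-04  7.29213064e-04 -9.99999404e-01]] 4.1 [-0.20175655 -1.1260673  -2.19439396] 55.085928542519675
```

View pics/w3.png

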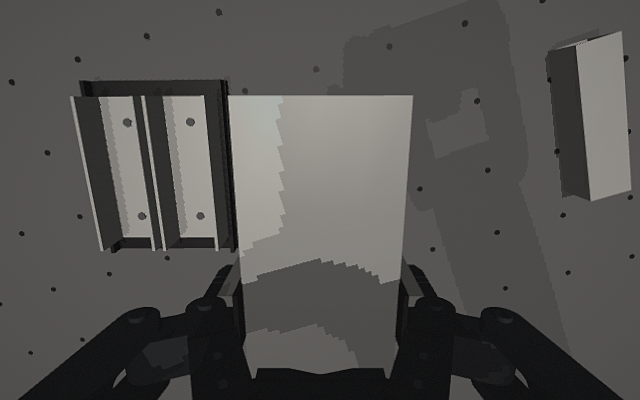

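The channel is held; the rack's flange tops run from about (72,97)–(102,250) on the outer left and (142,96)–(157,250) in the middle. A zoomed crop will give the corners.

```bash
python3 - <<'E'
import cv2
i=cv2.imread('pics/w3.png')[70:262,60:250]
cv2.imwrite('pics/c3.png',cv2.resize(i,None,fx=3,fy=3,interpolation=cv2.INTER_NEAREST))
E
```

```text
(no output)
```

View pics/c3.png

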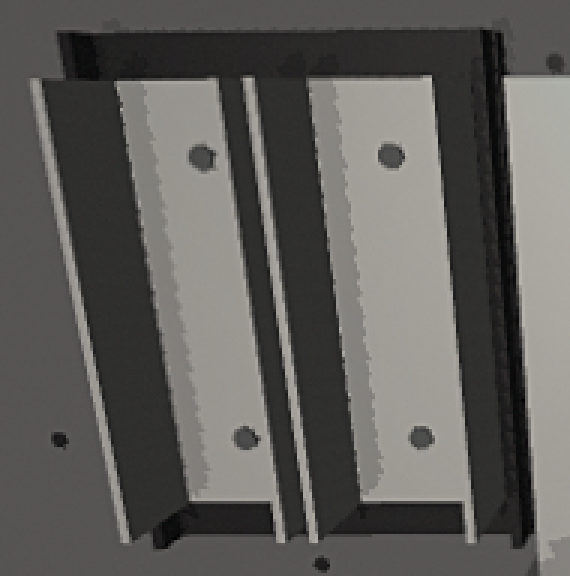

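```bash
python3 - <<'E'
from h import *
f=np.load('w3.npz');T=f['T'];ci=camera_info('wrist')
c=np.array([[30,78],[122,543],[432,77],[477,543],[231,78],[299,543]])/3+[60,70]-0.3
p=plane(c,ci,T,48)[:,:2];print(p.round(1))
print('widths',np.linalg.norm(p[0]-p[2]),np.linalg.norm(p[1]-p[3]),'len',np.linalg.norm(p[0]-p[1]),np.linalg.norm(p[2]-p[3]))
m=p[:4].mean(0);d=p[4]-p[5];print('seat',m,p[4:].mean(0),'yaw',np.degrees(np.arctan2(d[1],d[0])))
h=plane([[62/3+60-.3,32/3+70],[500/3+60,31/3+70]],ci,T,8)[:,:2];print('base far w',np.linalg.norm(h[0]-h[1]),h)
s=state();R=s['eef_rot'];e=s['ee_pos']
q=plane([[228,96],[412,96]],ci,T,e[2]-39.5);print('held far edge in tool',((q-e)@R).round(1))
E
```

```text
[[635.8 292.1]
 [491.4 333.4]
 [602.4 177. ]
 [458.2 217.7]
 [618.8 234.4]
 [474.8 275.5]]
widths 119.84836207071557 120.32080332002134 len 150.16304177387764 149.80938519847135
seat [546.92914761 255.03342147] [546.81895322 254.95595734] yaw -15.934846122675578
base far w 145.19706869794544 [[653.80078764 301.59537807]
 [613.27951135 162.16720687]]
held far edge in tool [[ 74.1 -27.9  39.4]
 [ 74.2  27.6  39.5]]
```

All sizes check (120 mm over flanges, 150 mm long, base 145 mm against 140). Seat is at about (547, 255), yaw −15.9°. Moving above it.

Request:
apply_moves --targets '[{"x": 0.001,"y": -0.07,"z": 0,"ax": 0,"ay": 0,"az": 0,"gripper": 1},{"x": 0.003,"y": -0.15,"z": 0,"ax": 0,"ay": 0,"az": 0,"gripper": 1},{"x": 0.005,"y": -0.23,"z": 0,"ax": 0,"ay": 0,"az": 0,"gripper": 1},{"x": 0.006,"y": -0.3,"z": 0.03,"ax": 0,"ay": 0,"az": 0,"gripper": 1},{"x": 0.006,"y": -0.325,"z": 0.1,"ax": 0,"ay": 0,"az": 0,"gripper": 1},{"x": 0.006,"y": -0.325,"z": 0.18,"ax": 0,"ay": 0,"az": 0,"gripper": 1},{"x": 0.006,"y": -0.325,"z": 0.25,"ax": 0,"ay": 0,"az": 0,"gripper": 1},{"x": 0.006,"y": -0.325,"z": 0.3,"ax": 0,"ay": 0,"az": 0,"gripper": 1},{"x": 0.006,"y": -0.325,"z": 0.31,"ax": 0,"ay": 0,"az": 0,"gripper": 1},{"x": 0.006,"y": -0.325,"z": 0.31,"ax": 0,"ay": 0,"az": 0,"gripper": 1},{"x": 0.006,"y": -0.325,"z": 0.31,"ax": 0,"ay": 0,"az": 0,"gripper": 1}]'

```text
time: 5.3
ee_pos: [548.8, 255.7, 146.8]
eef_rot: [[0.961, -0.277, 0.003], [-0.277, -0.961, 0.001], [0.003, -0.002, -1.0]]
ft_force: [0.1, -0.5, -1.7]
gripper_width: 55.3
```

```bash
python3 - <<'E'
from h import *
s=state();i=capture('scene');cv2.imwrite('pics/s4.png',cv2.resize(i[200:400,250:570,::-1],None,fx=2.5,fy=2.5))
print(s['ee_pos'],s['ft_force'],s['gripper_width'])
E
```

```text
[548.76724249 255.73507932 146.83236173] [ 0.06152145 -0.46478898 -1.71121724] 55.26179481081739
```

View pics/s4.png

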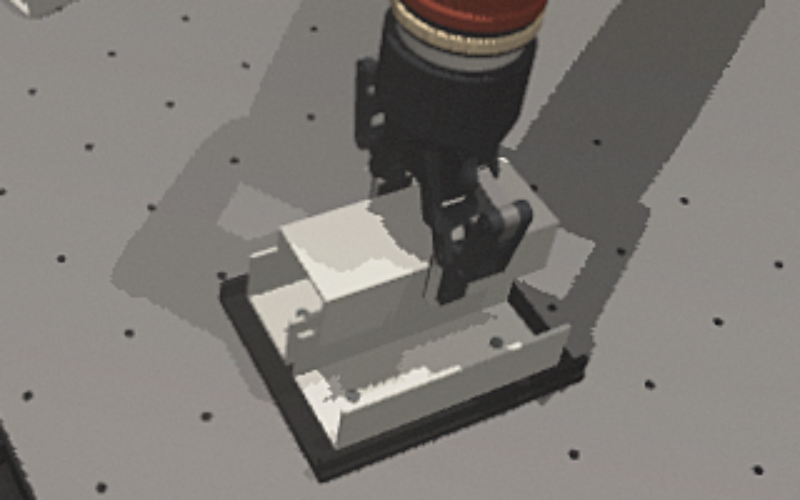

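The channel hangs level and parallel, centred over the pair, at about (430,230) in the crop. Lowering slowly now.

Request:
apply_moves --targets '[{"x": 0,"y": 0,"z": 0.02,"ax": 0,"ay": 0,"az": 0,"gripper": 1},{"x": 0,"y": 0,"z": 0.04,"ax": 0,"ay": 0,"az": 0,"gripper": 1},{"x": 0,"y": 0,"z": 0.06,"ax": 0,"ay": 0,"az": 0,"gripper": 1},{"x": 0,"y": 0,"z": 0.08,"ax": 0,"ay": 0,"az": 0,"gripper": 1},{"x": 0,"y": 0,"z": 0.09,"ax": 0,"ay": 0,"az": 0,"gripper": 1},{"x": 0,"y": 0,"z": 0.096,"ax": 0,"ay": 0,"az": 0,"gripper": 1},{"x": 0,"y": 0,"z": 0.1,"ax": 0,"ay": 0,"az": 0,"gripper": 1},{"x": 0,"y": 0,"z": 0.1,"ax": 0,"ay": 0,"az": 0,"gripper": 1},{"x": 0,"y": 0,"z": 0.1,"ax": 0,"ay": 0,"az": 0,"gripper": 1}]'

```text
time: 6.25
ee_pos: [547.7, 255.8, 95.3]
eef_rot: [[0.961, -0.276, 0.001], [-0.276, -0.961, 0.0], [0.001, -0.0, -1.0]]
ft_force: [-0.1, -0.2, -1.7]
gripper_width: 55.4
```

Request:
apply_moves --targets '[{"x": 0,"y": 0,"z": 0.002,"ax": 0,"ay": 0,"az": 0,"gripper": 1},{"x": 0,"y": 0,"z": 0.004,"ax": 0,"ay": 0,"az": 0,"gripper": 1},{"x": 0,"y": 0,"z": 0.006,"ax": 0,"ay": 0,"az": 0,"gripper": 1},{"x": 0,"y": 0,"z": 0.008,"ax": 0,"ay": 0,"az": 0,"gripper": 1},{"x": 0,"y": 0,"z": 0.008,"ax": 0,"ay": 0,"az": 0,"gripper": 1}]'

```text
time: 6.75
ee_pos: [547.3, 255.7, 90.8]
eef_rot: [[0.961, -0.276, -0.0], [-0.276, -0.961, -0.0], [-0.0, 0.0, -1.0]]
ft_force: [0.4, 0.1, -2.7]
gripper_width: 55.5
```

Height is about right, but there is no contact force yet, so I creep on.

Request:
apply_moves --targets '[{"x": 0,"y": 0,"z": 0.002,"ax": 0,"ay": 0,"az": 0,"gripper": 1},{"x": 0,"y": 0,"z": 0.004,"ax": 0,"ay": 0,"az": 0,"gripper": 1},{"x": 0,"y": 0,"z": 0.004,"ax": 0,"ay": 0,"az": 0,"gripper": 1}]'

```text
time: 7.05
ee_pos: [547.8, 255.9, 90.5]
eef_rot: [[0.961, -0.276, 0.0], [-0.276, -0.961, -0.0], [0.0, 0.0, -1.0]]
ft_force: [-5.6, -2.3, 6.9]
gripper_width: 55.7
```

Contact came at the expected height (about 9 N net), so it is home. I release with a partial opening, then retreat.

Request:
apply_moves --targets '[{"x": 0,"y": 0,"z": 0,"ax": 0,"ay": 0,"az": 0,"gripper": -0.6},{"x": 0,"y": 0,"z": 0,"ax": 0,"ay": 0,"az": 0,"gripper": -0.6},{"x": 0,"y": 0,"z": 0,"ax": 0,"ay": 0,"az": 0,"gripper": -0.6},{"x": 0,"y": 0,"z": 0,"ax": 0,"ay": 0,"az": 0,"gripper": -0.6},{"x": 0,"y": 0,"z": 0,"ax": 0,"ay": 0,"az": 0,"gripper": -0.6}]'

```text
time: 7.55
ee_pos: [547.4, 255.7, 88.8]
eef_rot: [[0.961, -0.276, -0.0], [-0.276, -0.961, -0.0], [-0.0, 0.0, -1.0]]
ft_force: [-0.4, 0.7, 0.2]
gripper_width: 68.4
```

Request:
apply_moves --targets '[{"x": 0,"y": 0,"z": -0.03,"ax": 0,"ay": 0,"az": 0,"gripper": -0.6},{"x": 0,"y": 0,"z": -0.08,"ax": 0,"ay": 0,"az": 0,"gripper": -0.6},{"x": 0,"y": 0,"z": -0.16,"ax": 0,"ay": 0,"az": 0,"gripper": -0.6},{"x": 0,"y": 0,"z": -0.25,"ax": 0,"ay": 0,"az": 0,"gripper": -0.6},{"x": 0,"y": 0,"z": -0.34,"ax": 0,"ay": 0,"az": 0,"gripper": -0.6},{"x": -0.05,"y": 0,"z": -0.4,"ax": 0,"ay": 0,"az": 0,"gripper": -0.6},{"x": -0.1,"y": 0,"z": -0.44,"ax": 0,"ay": 0,"az": 0,"gripper": -0.6},{"x": -0.1,"y": 0,"z": -0.44,"ax": 0,"ay": 0,"az": 0,"gripper": -0.6},{"x": -0.1,"y": 0,"z": -0.44,"ax": 0,"ay": 0,"az": 0,"gripper": -0.6},{"x": -0.1,"y": 0,"z": -0.44,"ax": 0,"ay": 0,"az": 0,"gripper": -0.6}]'

```text
time: 8.55
ee_pos: [499.3, 269.2, 307.9]
eef_rot: [[0.961, -0.276, -0.001], [-0.276, -0.961, -0.001], [-0.001, 0.001, -1.0]]
ft_force: [0.1, 0.2, 0.3]
gripper_width: 68.4
```

```bash
python3 - <<'E'
from h import *
s=state();w=capture('wrist');i=capture('scene')
np.savez('w5.npz',i=w,T=wristT(s))
a=w[20:270,140:500,::-1];b=i[230:400,310:510,::-1]
cv2.imwrite('pics/f5.png',np.hstack([a,cv2.resize(b,(294,250))]))
print(s['ee_pos'],s['ft_force'],s['time'])
E
```

```text
[499.31815951 269.15662129 307.87505174] [0.10596905 0.1799294  0.28520664] 8.55
```

View pics/f5.png

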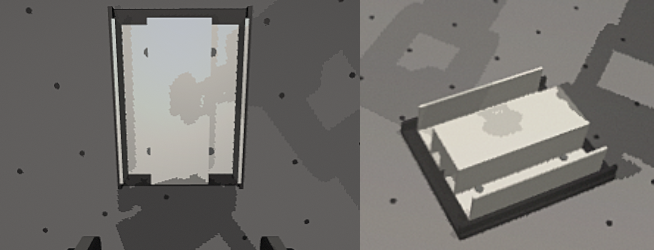

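The channel sits between the outer flanges, top just above them: corners at (147,17), (211,17), (209,184) and (150,184) in the crop. I run one numeric check and hand in.

```bash
python3 - <<'E'
from h import *
f=np.load('w5.npz');ci=camera_info('wrist')
p=plane(np.array([[147,17],[211,17],[209,184],[150,184]])+[140,20],ci,f['T'],51)[:,:2]
d=p[0]+p[1]-p[2]-p[3];y=np.arctan2(d[1],d[0])
print('c',p.mean(0),'yaw',np.degrees(y),'len',np.linalg.norm(d)/2,'w',np.linalg.norm(p[0]-p[1]),np.linalg.norm(p[2]-p[3]))
e=p.mean(0)-[546.9,255];a=np.radians(-15.9);print('off',e@[np.cos(a),np.sin(a)],e@[-np.sin(a),np.cos(a)])
t=capture('top');g=t.mean(2);c=camera_info('top')
for s in((381,218),(438,180)): print(rect(g>175,c,c['pose'],40,s))
finish_job()
E
```

```text
c [547.34035869 255.79265574] yaw -15.891674062893943 len 150.40000987322884 w 55.1890422456244 58.08334012181029
off 0.20635580015696733 0.8829700939170103
(array([ 478.3, -169.6]), array([149. ,  40.5]), 1.3)
(array([ 567.6, -304.7]), array([151. ,  30.7]), 12.7)
the job is handed in; nothing more can be done
```

The wide channel is stacked open side down over the rack's pair, and I handed the job in after about 8.6 s of robot time. I gripped it across its width, carried it over and lowered it until contact at the expected home height (about 9 N). I then opened the fingers part-way and retreated.

**Final checks:**
- **Position:** the channel lies about 0.2 mm lengthwise and 0.9 mm sideways from the seat I measured, with its heading within 0.1° of the rack's.
- **Height and level:** its measured top size (150 mm long, 55–58 mm wide) fits a top 51 mm above the table. Level was judged only by eye in the scene picture.
- **Bystanders:** the narrow channel and the tube were unmoved, within 0.1 mm in the top view.
- **Contact:** the gripper was clear, with about 0 N on the wrist.

**What failed or disagreed:**
- My first move calls were refused for missing keys, with no motion.
- One close-up rectangle of the channel came out short because of a shadow. I used the top view for its centre instead.
- The rack's black base measured 145 mm across instead of 140. The flange tops measured 120 × 150 mm as they should, so I used those for the seat.

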